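# Put the tin of screws away in the screw chest

### The arm

A 6-joint arm with a two-finger parallel gripper is mounted at the origin on a cart in front of the work surface, level with it; the furniture and walls round the work are solid. World frame = base frame: x ahead of the robot, y to its left, z up, the work surface at z = 0. Lengths are in m, angles in degrees, forces in N, time in s.
With the tool pointing down it reaches from about 0.25 to 0.725 m from the base axis. Payload 9.7 kg.
Tool frame: the origin (TCP) lies at the very end of the fingers, on their centre line; the grasp point (between the pads) lies 19 mm behind it; z points along the fingers, y is the direction in which the jaws open and shut (so a half turn about z gives the same grasp; the last joint's range is limited). The gripper opens to 85 mm and grips with 20 to 120 N. Pads are 22 mm wide; open, the fingers measure 114 mm over their backs; the gripper's body (76 mm by 85 mm) begins 54 mm behind the grasp point. The pads swing forward as they close: fully open they stand 13 mm farther back than shut.
Start: joints at [76.948, 4.979, 10.078, 95.1, 0, 90], TCP at [0.124, 0.536, 0.231] pointing down, gripper open.
Joint ranges: [-179.16, 179.16], [-48.56, 103.87], [-65.8, 70.77], [-126.05, 130.52], [-82.76, 87.17], [-180, 180]. Speed limits (degrees/s): [127.2, 127.2, 147.25, 180, 180, 180].

### API

Orientations are given as [roll, pitch, yaw] about the fixed x, y, z axes, in that order (R = Rz(yaw) Ry(pitch) Rx(roll)).
In Python, from workcell import bot gives the robot as it stands.
- The arm moves only by the shell command python3 -m pendant 'ROWS' [FORCE]. ROWS is JSON, a list that holds one entry, the list of rows, each a list of 7 numbers: the shift along the tool's x, y, z in cm, then the turn, a rotation vector about the tool's x, y, z in rad, then the opening in per cent of the stroke, from 0 (shut) to 100 (fully open). In form: [[[dx, dy, dz, ax, ay, az, gripper], ...]]. A call has 1 to 5 rows; each row shifts and turns the pose as measured when the row begins, along the tool's axes as they then stand; what a row does not reach is not made up. A row lasts 1/12 s, in which the tool goes at most 41.7 mm and 7.16 degrees, less where a joint would pass 70% of its speed; a pose out of reach is approached as far as the arm can. A call with a gripper value outside its range is refused whole. The fingers move at their own pace and stop on an object; FORCE is the grip in N (left out, the last holds). Time passes only in rows, so rows that do not move let the fingers close. It gives the time, the measured TCP pose, the force and the opening at its end, in the units of the state.
- bot.get_obs(): the state, without advancing time (a new reading comes with each control period).
- bot.camera(name): name is "scene" or "side" or "wrist"; returns the picture (400x640x3 uint8, red, green, blue); there is no depth.
- bot.get_calibration(name): a dict with "intrinsics" (3x3 intrinsics, pixels), "D" ([k1, k2, p1, p2, k3] as OpenCV has them; the pictures are not rectified), "pose" (4x4, takes a point from camera to world coordinates); the wrist camera has in their place "T_tool_cam" (4x4, takes a point from camera to tool coordinates, whose origin is the TCP and whose axes are the flange's). Camera axes: x right, y down, z forward; pixel columns grow to the right and rows downward; lengths in m; the calibration is good to about 2 mm. A picture is of the moment at which its call begins: read the wrist's pose just before it. get_calibration takes no time and is no camera call.
- bot.job_done(): hands the job in, once; it reports no verdict.
Trained networks look in the newest picture that a camera, given by its name, has taken for a name from the list of things; names that differ only in an ending like _2 or _b are one class to them, and where a whole thing is asked for, a point or a joint stands for the part that bears it (a point fixed in the world has none). Each returns a list of dicts, best first, with "confidence" (0 to 1); they miss things now and then, are a little off and sometimes report something else, mostly with a low value. They report only what shows in the picture. A call takes as long as a camera call. They do not tell look-alikes from the thing itself.
- bot.masks_of(camera, thing): "pixels" (400x640 bool, what is visible of it) and "extent" ([left, top, right, bottom] in pixels, round what is visible of it).
- bot.mark_of(camera, thing): "uv" ([column, row] in pixels: a listed point, or the origin of a listed thing).
The state is a dict: "time": time; "q": joint angles; "qd": joint speeds; "joint_efforts": joint torques, N m; "ee_pos": TCP position; "tcp_rot": TCP orientation; "wrist_force": force on the tool from outside, world axes, zero at the start; "torque": the same for the moment, N m; "opening": finger opening in m.
Only numpy, scipy, OpenCV 4.12 (cv2) and the standard library are available. Lean on these libraries where they do the work, as an engineer would, in place of code of your own. Each camera call takes 0.05 s, during which the arm holds its last target. There are 200 camera calls.

### The job

The small square screw tin stands on end on the lid of the screw chest. Take it off and set it down on the bench, open the chest's hinged lid all the way until it rests against its stop, then put the tin inside lying on its long side, so that the chest could be shut over it, and leave the lid open against its stop. Do not disturb the other tools.

Things in the scene. Friction and masses are not known exactly. Their poses are not given: they have to be found in the camera images.
- screw_chest: Low pale-wood chest with hinged lid, fixed on the bench. Origin: centre of its underside. It is turned by -0.105 rad (-6 degrees) about z in its own frame: its long direction is (0.105, 0.995, 0), its front (clasp and tab) looks along (-0.995, 0.105, 0). Along these it is 66 wide, 160 long, 55 mm high outside; the shut lid is 70 x 164 mm with its top at 63 mm.
- chest_hinge (a point): Middle of the lid's hinge line on the chest's back edge, 35 mm behind the chest's middle and 56 mm above the bench; the hinge line runs along the chest's long direction.
- screw_chest_lid (a joint): Lid angle: 0 shut, grows as the lid opens up and away from the front; its stop is at 1.83 rad (105 degrees, leaning back past upright). The hinge has slight friction: the lid falls shut from low angles but may stay where it is left near upright, and has to be brought up against the stop.
- tab_grip (a point): Grip point on the dark wooden lift tab, a bar 16 wide (along the hinge line) and 10 mm thick that sticks 38 mm out of the lid's front edge; 16 mm inside its free end, 93 mm from the hinge line, 68 mm above the bench when shut. It can be pinched across its 16 mm from above and turns between the fingers as the lid swings, or be lifted from beneath.
- screw_tin: Closed square steel tin with a slip lid, 38 x 38 x 66 mm, about 0.15 kg, the small metal thing that stands on end on the chest's lid. Origin: centre of its bottom end; its z axis runs along its 66 mm length and points up at the start; x and y are across its flat sides.
- tin_center (a point): Middle of the screw tin, 33 mm from either end.
- nail_tin: Bystander: open round tin, 66 mm across, 75 mm high, left of the chest, the nearer of the two round tins. Origin: centre of its underside. The bench to the left of the chest, in front of this tin, is clear for 200 mm; to the right of the chest the bench soon ends.
- hammer_claw: Bystander: claw hammer about 310 mm long lying behind the chest. Origin: under its middle, on the bench.
- chest_floor (a point): Middle of the chest's inner floor, 6 mm above the bench. The inside is 53 wide x 148 long x 49 mm deep, walls 6 mm: no room for fingers between the lying tin and the long walls, 40 mm free at each end of it. The open lid leans back behind the inside, so a hand leaning a little to the front clears it.
Things that resemble listed ones, but are neither listed nor needed, are in the scene too. Of the things like the screw_tin, leave any that is black or yellow; of the rest the smaller one is meant.

How it is judged:
By the outcome, as a careful person would: the job done as asked, in the order asked, and still so for the second after the job is handed in, with the robot touching nothing.
It also fails if it takes over 72 s, if anything falls off the work surface, if the arm or the gripper's body presses on something with over 40 N, if the wrist force passes 120 N, or if a joint passes its speed limit or range.

## Working session

There is one attempt and no reset: what is moved stays moved. The work goes in short steps, Python scripts to look and compute and a shell command to move; the robot and the scene stay as the last step left them, time stands still between calls to the robot, and variables do not carry over. Pictures are saved under pics/ and viewed, about 8 in all and at most 12, crops included, and the job is handed in when it is done.

```bash
ls; mkdir -p pics; cat > h.py <<'E'
import numpy as np, cv2, json
from workcell import bot
from scipy.spatial.transform import Rotation as R
def cal(n):
    c=bot.get_calibration(n); K=np.array(c['intrinsics'],float); D=np.array(c['D'],float)
    if n=='wrist':
        T=np.eye(4); o=bot.get_obs(); T[:3,3]=o['ee_pos']; T[:3,:3]=R.from_euler('xyz',o['tcp_rot'],degrees=True).as_matrix()
        P=T@np.array(c['T_tool_cam'])
    else: P=np.array(c['pose'])
    return K,D,P
def ray(n,uv,c=None):
    K,D,P=c or cal(n)
    p=cv2.undistortPoints(np.array([[uv]],float),K,D)[0,0]
    d=P[:3,:3]@np.array([p[0],p[1],1]); return P[:3,3],d/np.linalg.norm(d)
def atz(n,uv,z,c=None):
    o,d=ray(n,uv,c); return o+d*(z-o[2])/d[2]
def tri(rays):
    A=np.zeros((3,3));b=np.zeros(3)
    for o,d in rays:
        M=np.eye(3)-np.outer(d,d);A+=M;b+=M@o
    return np.linalg.solve(A,b)
def proj(n,X,c=None):
    K,D,P=c or cal(n); Q=np.linalg.inv(P)
    return cv2.projectPoints(np.atleast_2d(X).astype(float),cv2.Rodrigues(Q[:3,:3])[0],Q[:3,3],K,D)[0][:,0]
def snap(n,f=None):
    im=bot.camera(n)
    if f: cv2.imwrite(f'pics/{f}.png',im[:,:,::-1])
    return im
def totool(v):
    o=bot.get_obs(); return R.from_euler('xyz',o['tcp_rot'],degrees=True).as_matrix().T@np.array(v)
E
python3 - <<'E'
from h import *
for n in ['scene','side']:
    snap(n,n+'0')
    for t in ['screw_tin','tin_center','tab_grip','chest_hinge','screw_chest','chest_floor','nail_tin','hammer_claw']:
        print(n,t,[(np.round(m['uv']).tolist(),round(m['confidence'],2)) for m in bot.mark_of(n,t)][:4])
print({k:np.round(v,3) for k,v in bot.get_obs().items()})
E
```

```text
pics
scene screw_tin [([332.0, 219.0], 0.76), ([311.0, 204.0], 0.74), ([315.0, 297.0], 0.72), ([272.0, 275.0], 0.65)]
scene tin_center [([320.0, 285.0], 0.89), ([273.0, 261.0], 0.58), ([329.0, 207.0], 0.55), ([332.0, 248.0], 0.4)]
scene tab_grip [([335.0, 245.0], 0.68), ([306.0, 228.0], 0.62)]
scene chest_hinge [([348.0, 223.0], 0.87)]
scene screw_chest [([332.0, 247.0], 0.87)]
scene chest_floor [([334.0, 244.0], 0.85)]
scene nail_tin [([286.0, 192.0], 0.83)]
scene hammer_claw [([388.0, 215.0], 0.57)]
side screw_tin [([309.0, 221.0], 0.77), ([260.0, 297.0], 0.66), ([320.0, 200.0], 0.6), ([236.0, 264.0], 0.57)]
side tin_center [([262.0, 284.0], 0.82), ([310.0, 211.0], 0.74), ([320.0, 184.0], 0.74), ([237.0, 247.0], 0.69)]
side tab_grip [([280.0, 227.0], 0.9)]
side chest_hinge [([322.0, 229.0], 0.7)]
side screw_chest [([306.0, 246.0], 0.84), ([324.0, 227.0], 0.66)]
side chest_floor []
side nail_tin [([312.0, 172.0], 0.89), ([391.0, 226.0], 0.43)]
side hammer_claw [([386.0, 230.0], 0.76)]
{'time': np.float64(0.9), 'q': array([ 7.6950e+01,  4.9800e+00,  1.0079e+01,  9.5100e+01, -3.0000e-03,
        9.0000e+01]), 'qd': array([-0.054, -0.05 ,  0.099,  0.021, -0.06 ,  0.013]), 'joint_efforts': array([ 2.0000e-03, -5.2009e+01,  4.6486e+01,  1.0000e-03,  0.0000e+00,
        0.0000e+00]), 'ee_pos': array([0.124, 0.536, 0.231]), 'tcp_rot': array([-1.80000e+02,  3.00000e-03,  1.66949e+02]), 'wrist_force': array([ 0.615, -0.279,  0.393]), 'torque': array([ 0.005, -0.021, -0.036]), 'opening': np.float64(0.085)}
```

```bash
python3 -c "
import cv2,numpy as np
a=cv2.imread('pics/scene0.png');b=cv2.imread('pics/side0.png')
cv2.imwrite('pics/both0.png',cv2.resize(np.vstack([a,b]),(480,600)) if 0 else np.vstack([cv2.resize(a,(480,300)),cv2.resize(b,(480,300))]))"
```

```text
(no output)
```

View pics/both0.png

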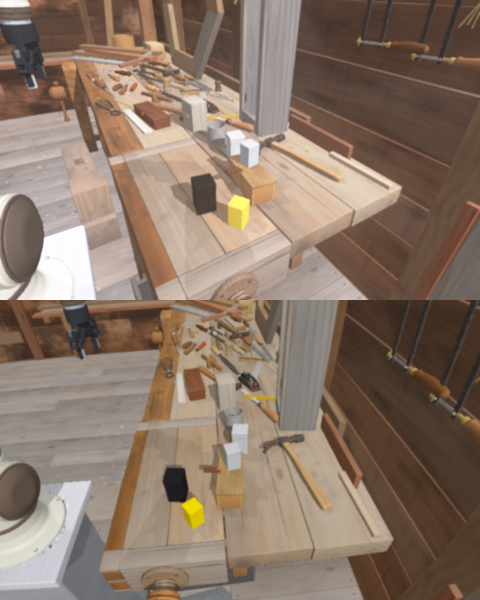

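The pictures show the white tin on the chest lid at scene (332,207) and side (310,211). A second white tin is to its left at (311,190)/(320,184), with the black and yellow ones in front. The tab is at scene (306,228) and side (280,227).

```bash
python3 - <<'E'
from h import *
P={'tin_bot':((332,219),(309,221)),'tin_c':((329,207),(310,211)),'tab':((306,228),(280,227)),'hinge':((348,223),(322,229)),
'chest':((332,247),(306,246)),'nail':((286,192),(312,172)),'white2_bot':((311,204),(320,200)),'yellow':((315,297),(260,297)),'black':((272,275),(236,264)),'hammer':((388,215),(386,230))}
for k,(a,b) in P.items():
    r=[ray('scene',a),ray('side',b)];X=tri(r)
    print(k,X.round(3),proj('scene',X).round()[0],proj('side',X).round()[0],atz('scene',a,0).round(3),atz('side',b,0).round(3))
for n in ('scene','side'): print(n,cal(n)[2][:3,3].round(3))
print(np.round(bot.get_calibration('wrist')['T_tool_cam'],3).tolist())
E
```

```text
tin_bot [0.58  0.101 0.062] [332. 219.] [309. 221.] [0.633 0.18  0.   ] [0.583 0.165 0.   ]
tin_c [0.583 0.116 0.08 ] [330. 208.] [310. 210.] [0.656 0.231 0.   ] [0.588 0.199 0.   ]
tab [0.518 0.099 0.058] [307. 229.] [280. 226.] [0.559 0.178 0.   ] [0.515 0.154 0.   ]
hinge [0.605 0.078 0.058] [348. 223.] [322. 229.] [0.657 0.146 0.   ] [0.61  0.136 0.   ]
chest [0.57  0.083 0.005] [332. 247.] [306. 246.] [0.573 0.087 0.   ] [0.57  0.089 0.   ]
nail [ 0.608  0.378 -0.016] [286. 193.] [312. 171.] [0.596 0.355 0.   ] [0.607 0.353 0.   ]
white2_bot [0.613 0.239 0.009] [313. 207.] [319. 197.] [0.623 0.267 0.   ] [0.616 0.236 0.   ]
yellow [ 0.469 -0.023 -0.006] [316. 299.] [259. 295.] [ 0.466 -0.023  0.   ] [ 0.471 -0.033  0.   ]
black [0.42  0.055 0.008] [273. 277.] [235. 262.] [0.423 0.07  0.   ] [0.42  0.055 0.   ]
hammer [0.751 0.11  0.01 ] [389. 216.] [386. 229.] [0.763 0.126 0.   ] [0.754 0.115 0.   ]
scene [ 0.208 -0.457  0.5  ]
side [ 0.552 -0.483  0.635]
[[0.001, -0.956, -0.292, 0.074], [1.0, 0.001, -0.0, 0.0], [0.0, -0.292, 0.956, -0.143], [0.0, 0.0, 0.0, 1.0]]
```

```bash
for i in 1 2 3; do python3 -m pendant '[[[-3.1,-2.3,-0.35,0,0,-0.008,100],[-3.1,-2.3,-0.35,0,0,-0.008,100],[-3.1,-2.3,-0.35,0,0,-0.008,100],[-3.1,-2.3,-0.35,0,0,-0.008,100],[-3.1,-2.3,-0.35,0,0,-0.008,100]]]' 20; done; python3 -m pendant '[[[0,0,0,0,0,0,100],[0,0,0,0,0,0,100]]]'; python3 -c "
from workcell import bot; print(bot.get_obs()['q'])"
```

```text
time: 1.32
ee_pos: [0.2513, 0.3901, 0.2461]
tcp_rot: [-179.8, -0.1, 169.9]
wrist_force: [0.4, -0.3, -0.3]
opening: 0.085
time: 1.73
ee_pos: [0.3904, 0.244, 0.2658]
tcp_rot: [-180.0, 0.0, 172.5]
wrist_force: [1.0, 1.2, 0.3]
opening: 0.0853
time: 2.15
ee_pos: [0.5365, 0.1027, 0.2859]
tcp_rot: [179.9, 0.2, 174.8]
wrist_force: [0.8, 1.4, 0.1]
opening: 0.0851
time: 2.32
ee_pos: [0.541, 0.0971, 0.2845]
tcp_rot: [180.0, 0.2, 174.5]
wrist_force: [-0.5, 1.4, -0.3]
opening: 0.0853
[ 1.01926354e+01  6.32729357e+00  1.75337147e+01  1.01009812e+02
 -3.81867788e-02  1.57387608e+01]
```

```bash
python3 - <<'E'
from h import *
snap('wrist','w1')
c=cal('wrist')
for t,z in [('tin_center',.096),('screw_tin',.063),('tab_grip',.068),('chest_hinge',.056),('screw_chest',0)]:
    for m in bot.mark_of('wrist',t)[:3]: print(t,np.round(m['uv']),round(m['confidence'],2),atz('wrist',m['uv'],z,c).round(4))
E
```

```text
tin_center [220. 118.] 0.87 [ 0.4696 -0.0014  0.096 ]
tin_center [335. 214.] 0.66 [0.5884 0.1115 0.096 ]
tin_center [432. 211.] 0.59 [0.5962 0.2233 0.096 ]
screw_tin [291.  75.] 0.96 [0.4315 0.0765 0.063 ]
screw_tin [329. 204.] 0.9 [0.5863 0.1062 0.063 ]
screw_tin [426. 203.] 0.83 [0.5967 0.2277 0.063 ]
tab_grip [315. 153.] 0.9 [0.5204 0.0944 0.068 ]
tab_grip [344. 294.] 0.74 [0.7164 0.1154 0.068 ]
chest_hinge [313. 218.] 0.76 [0.6056 0.0829 0.056 ]
screw_chest [315. 182.] 0.88 [0.5719 0.0886 0.    ]
```

View pics/w1.png

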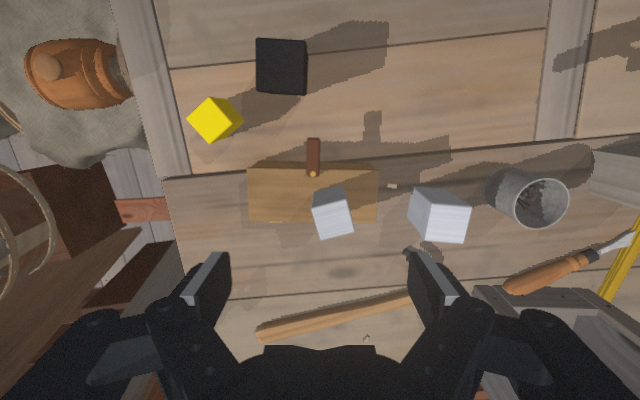

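The tin on the chest is at (332,213) with slightly rotated sides, and the tab is at (314,155). Next I measure its yaw from the edges of the top face.

```bash
python3 - <<'E'
from h import *
im=cv2.imread('pics/w1.png')
cv2.imwrite('pics/w1c.png',cv2.resize(im[170:250,290:370],(560,560),interpolation=cv2.INTER_CUBIC))
E
```

```text
(no output)
```

View pics/w1c.png

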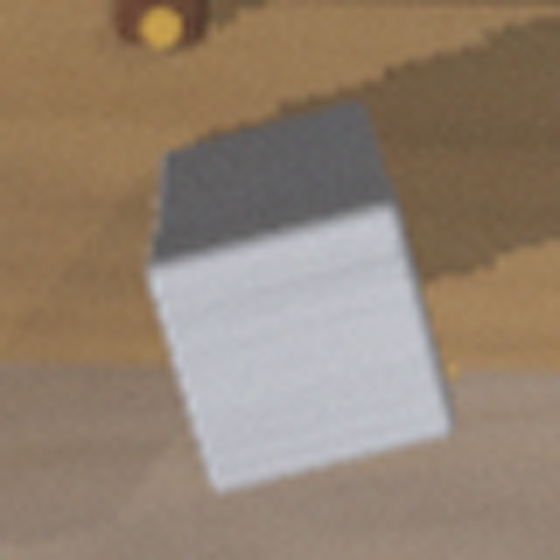

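```bash
python3 - <<'E'
from h import *
c=cal('wrist')
f=lambda p,z:atz('wrist',(290+p[0]/7-.5,170+p[1]/7-.5),z,c)
T=np.array([f(p,.129) for p in [(152,266),(398,206),(450,433),(220,492)]]);B=np.array([f(p,.063) for p in [(165,155),(362,102)]])
print(T.round(4),T.mean(0));
for a,b in [(0,1),(3,2),(0,3),(1,2)]: v=T[b]-T[a];print(np.linalg.norm(v[:2]),np.degrees(np.arctan2(v[1],v[0])))
v=B[1]-B[0];print(B,np.linalg.norm(v),np.degrees(np.arctan2(v[1],v[0])))
E
```

```text
[[0.5662 0.089  0.129 ]
 [0.5602 0.1262 0.129 ]
 [0.5974 0.1318 0.129 ]
 [0.604  0.0958 0.129 ]] [0.58195792 0.11071371 0.129     ]
0.03774827457760434 99.17011439105083
0.03662576313609703 100.42425359425964
0.03834863621302468 10.237684325843002
0.037542661092035204 8.53401468708198
[[0.56780082 0.08951901 0.063     ]
 [0.5612417  0.12545605 0.063     ]] 0.03653071568226692 100.34359472303471
```

```bash
cat >> h.py <<'E'
def togo(pos,t=None,x=None):
    """remaining move in tool axes (cm) and rotvec (rad) to pose with tool z along t and tool x near x"""
    o=bot.get_obs(); Rm=R.from_euler('xyz',o['tcp_rot'],degrees=True).as_matrix()
    print('pos',np.round(o['ee_pos'],4),'d cm',(Rm.T@(np.array(pos)-o['ee_pos'])*100).round(2),end=' ')
    if t is not None:
        t=np.array(t,float)/np.linalg.norm(t); y=np.cross(t,x); y/=np.linalg.norm(y)
        G=np.c_[np.cross(y,t),y,t]; print('rot',R.from_matrix(Rm.T@G).as_rotvec().round(3),end=' ')
    print('q',np.round(o['q'],1),'F',np.round(o['wrist_force'],1),'open',round(o['opening'],4),'t',round(o['time'],2))
E
python3 -m pendant '[[[0,0,0,0,0,-0.09,100],[0,0,0,0,0,-0.09,100],[0,0,0,0,0,-0.09,100],[0,0,0,0,-0.11,0,100],[0,0,0,0,-0.11,0,100]]]'
python3 -m pendant '[[[0,0,0,0,-0.11,0,100],[0,0,0,0,-0.11,0,100],[0,0,0,0,-0.11,0,100],[0,0,0,0,-0.11,0,100],[0,0,0,0,-0.11,0,100]]]'
python3 - <<'E'
from h import *
u=np.array([.986,.167,0]);t=(u+[0,0,-1])/2**.5
togo(np.array([.582,.1105,.096])+.011*t-.1*t,t,-u-[0,0,1])
togo(np.array([.582,.1105,.096])+.011*t)
E
```

```text
time: 3.03
ee_pos: [0.5409, 0.105, 0.2792]
tcp_rot: [-179.9, 12.4, -168.6]
wrist_force: [-0.8, -0.6, 1.8]
opening: 0.0853
time: 3.45
ee_pos: [0.5398, 0.1103, 0.2817]
tcp_rot: [-180.0, 45.7, -168.1]
wrist_force: [-0.9, 0.5, 0.1]
opening: 0.0854
pos [0.5398 0.1103 0.2817] d cm [10.29 -0.6   7.04] rot [0.028 0.012 0.029] q [ 11.3 -39.5 -32.7  51.1   0.4  -0.4] F [-0.9  0.5  0.1] open 0.0854 t 3.45
pos [0.5398 0.1103 0.2817] d cm [10.41 -0.88 17.03] q [ 11.3 -39.5 -32.7  51.1   0.4  -0.4] F [-0.9  0.5  0.1] open 0.0854 t 3.45
```

```bash
python3 -m pendant '[[[2.6,-0.15,1.75,0,0,0.007,100],[2.6,-0.15,1.75,0.01,0,0.007,100],[2.6,-0.15,1.75,0.01,0.01,0.007,100],[2.6,-0.15,1.75,0.01,0,0.007,100],[0,0,0,0,0,0,100]]]'
python3 - <<'E'
from h import *
u=np.array([.986,.167,0]);t=(u+[0,0,-1])/2**.5
togo(np.array([.582,.1105,.096])+.011*t,t,-u-[0,0,1])
E
```

```text
time: 3.87
ee_pos: [0.513, 0.1038, 0.1543]
tcp_rot: [180.0, 46.1, -170.1]
wrist_force: [-1.7, -0.7, -2.2]
opening: 0.0853
pos [0.513  0.1038 0.1543] d cm [-0.57 -0.54 10.12] rot [0.004 0.019 0.004] q [ 12.4 -46.7 -50.3  40.4  -1.7   1.7] F [-1.7 -0.7 -2.2] open 0.0853 t 3.87
```

```bash
python3 -m pendant '[[[-0.15,-0.18,2.5,0,0.01,0,100],[-0.15,-0.18,2.5,0,0.01,0,100],[-0.15,-0.18,2.5,0,0,0,100],[-0.1,0,2.0,0,0,0,100],[0,0,0,0,0,0,100]]]'
python3 - <<'E'
from h import *
u=np.array([.986,.167,0]);t=(u+[0,0,-1])/2**.5
togo(np.array([.582,.1105,.096])+.011*t,t,-u-[0,0,1])
E
```

```text
time: 4.28
ee_pos: [0.5895, 0.1167, 0.1021]
tcp_rot: [179.8, 45.8, -169.6]
wrist_force: [0.2, -0.4, 0.5]
opening: 0.0855
pos [0.5895 0.1167 0.1021] d cm [ 1.04 -0.48  0.92] rot [0.012 0.015 0.009] q [ 11.5 -30.4 -47.9  26.7  -0.6   0.8] F [ 0.2 -0.4  0.5] open 0.0855 t 4.28
```

```bash
python3 -m pendant '[[[0.6,-0.3,0.5,0,0.01,0.005,100],[0.5,-0.25,0.4,0,0,0,100],[0,0,0,0,0,0,100]]]'
python3 - <<'E'
from h import *
u=np.array([.986,.167,0]);t=(u+[0,0,-1])/2**.5
togo(np.array([.582,.1105,.096])+.011*t,t,-u-[0,0,1])
E
```

```text
time: 4.53
ee_pos: [0.5904, 0.1125, 0.0914]
tcp_rot: [179.5, 45.4, -169.9]
wrist_force: [0.2, -0.1, -0.3]
opening: 0.0854
pos [0.5904 0.1125 0.0914] d cm [ 0.29 -0.06  0.16] rot [0.015 0.007 0.006] q [ 10.8 -29.6 -48.3  25.9   0.    0.5] F [ 0.2 -0.1 -0.3] open 0.0854 t 4.53
```

Good enough; close with moderate force and lift.

```bash
python3 -m pendant '[[[0.2,-0.06,0.1,0.01,0,0,30],[0,0,0,0,0,0,30],[0,0,0,0,0,0,30],[0,0,0,0,0,0,20],[0,0,0,0,0,0,20]]]' 40
python3 -m pendant '[[[0,0,0,0,0,0,10],[0,0,0,0,0,0,10],[0,0,0,0,0,0,10]]]'
python3 -m pendant '[[[-0.7,0,-0.7,0,0,0,10],[-1.4,0,-1.4,0,0,0,10],[-2.1,0,-2.1,0,0,0,10],[-2.1,0,-2.1,0,0,0,10],[-1,0,-1,0,0,0,10]]]'
python3 - <<'E'
from h import *
togo([.4,.24,.2]); snap('side','s1')
im=cv2.imread('pics/s1.png');cv2.imwrite('pics/s1c.png',im[100:300,180:440])
E
```

```text
time: 4.95
ee_pos: [0.5899, 0.1117, 0.0934]
tcp_rot: [-179.9, 45.7, -169.9]
wrist_force: [0.2, 1.0, -1.8]
opening: 0.0377
time: 5.2
ee_pos: [0.5894, 0.1117, 0.0932]
tcp_rot: [-179.9, 45.7, -169.9]
wrist_force: [-0.1, -0.5, -0.6]
opening: 0.0371
time: 5.62
ee_pos: [0.5849, 0.111, 0.194]
tcp_rot: [-179.9, 45.0, -169.9]
wrist_force: [0.1, -0.4, 0.2]
opening: 0.0375
pos [0.5849 0.111  0.194 ] d cm [ 10.85  15.91 -11.72] q [ 11.2 -32.8 -38.5  39.4  -0.9   0.8] F [ 0.1 -0.4  0.2] open 0.0375 t 5.62
```

View pics/s1c.png

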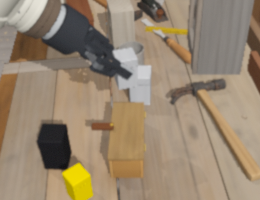

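```bash
python3 -m pendant '[[[0,3.6,0,-0.045,0,-0.045,10],[0,3.6,0,-0.045,0,-0.045,10],[0,3.6,0,-0.045,0,-0.045,10],[0,3.6,0,-0.045,0,-0.045,10],[0,3.6,0,-0.045,0,-0.045,10]]]'
python3 -m pendant '[[[0,3.6,0,-0.045,0,-0.045,10],[0,0,0,0,0,-0.122,10],[0,0,0,0,0,-0.122,10],[0,0,0,0,0,-0.122,10],[0,0,0,0,0,-0.122,10]]]'
for i in 1 2 3 4; do python3 -m pendant '[[[0,0,0,0,0,-0.122,10],[0,0,0,0,0,-0.122,10],[0,0,0,0,0,-0.122,10],[0,0,0,0,0,-0.122,10],[0,0,0,0,0,-0.122,10]]]' >/dev/null; done
python3 -m pendant '[[[0,0,0,0,0,-0.05,10],[0,0,0,0,0,0,10]]]'
python3 - <<'E'
from h import *
a=np.radians(33);u=np.array([np.cos(a),np.sin(a),0]);t=(u+[0,0,-1])/2**.5
togo([.475,.305,.06],t,u+[0,0,1])
E
```

```text
time: 6.08
ee_pos: [0.5325, 0.2835, 0.2003]
tcp_rot: [-179.7, 45.3, -151.4]
wrist_force: [1.5, -0.6, -1.6]
opening: 0.0377
time: 6.5
ee_pos: [0.5096, 0.3226, 0.1975]
tcp_rot: [-154.3, 38.4, -109.5]
wrist_force: [-1.4, -0.5, -1.5]
opening: 0.0377
time: 8.33
ee_pos: [0.5034, 0.3199, 0.1841]
tcp_rot: [-175.4, -43.6, 26.2]
wrist_force: [-0.3, -0.1, -1.8]
opening: 0.0374
pos [0.5034 0.3199 0.1841] d cm [-10.88   0.63   6.75] rot [ 0.002  0.021 -0.086] q [  32.2  -31.6  -38.2   39.6    0.5 -175.7] F [-0.3 -0.1 -1.8] open 0.0374 t 8.33
```

```bash
python3 -m pendant '[[[-2.7,0.15,1.7,0,0.01,-0.02,10],[-2.7,0.15,1.7,0,0,-0.02,10],[-2.7,0.15,1.7,0,0,0,10],[-2.7,0.15,1.7,0,0,0,10],[0,0,0,0,0,0,10]]]'
python3 - <<'E'
from h import *
a=np.radians(33);u=np.array([np.cos(a),np.sin(a),0]);t=(u+[0,0,-1])/2**.5
togo([.475,.305,.013],t,u+[0,0,1]);print(bot.get_obs()['tcp_rot'])
E
```

```text
time: 8.75
ee_pos: [0.4774, 0.3039, 0.0571]
tcp_rot: [-177.0, -44.5, 28.6]
wrist_force: [-1.3, -1.2, -4.6]
opening: 0.0377
pos [0.4774 0.3039 0.0571] d cm [-3.2  -0.05  3.05] rot [ 0.002  0.008 -0.054] q [  32.3  -33.9  -54.2   25.2    0.4 -177.4] F [-1.3 -1.2 -4.6] open 0.0377 t 8.75
[-177.04194661  -44.48264243   28.64620945]
```

```bash
python3 -m pendant '[[[-1.0,0,1.0,0,0,0,10],[-1.0,0,1.0,0,0,0,10],[-0.6,0,0.6,0,0,0,10],[-0.3,0,0.3,0,0,0,10],[0,0,0,0,0,0,10]]]'
python3 - <<'E'
from h import *
togo([.475,.305,.0115])
E
```

```text
time: 9.17
ee_pos: [0.4783, 0.3065, 0.0199]
tcp_rot: [-176.6, -44.7, 28.1]
wrist_force: [0.3, -0.5, -1.6]
opening: 0.0377
pos [0.4783 0.3065 0.0199] d cm [-0.85 -0.01  0.35] q [  32.5  -31.   -57.    19.2    0.2 -176.8] F [ 0.3 -0.5 -1.6] open 0.0377 t 9.17
```

```bash
python3 -m pendant '[[[-0.4,0,0.4,0,0,0,10],[-0.3,0,0.3,0,0,0,10],[0,0,0,0,0,0,10]]]'
python3 -m pendant '[[[-0.15,0,0.15,0,0,0,10],[0,0,0,0,0,0,10]]]'
python3 - <<'E'
from h import *
togo([.475,.305,.0115])
E
```

```text
time: 9.42
ee_pos: [0.48, 0.3081, 0.0134]
tcp_rot: [-176.5, -44.9, 28.0]
wrist_force: [0.6, -0.3, -2.5]
opening: 0.037
time: 9.58
ee_pos: [0.4812, 0.3088, 0.0134]
tcp_rot: [-176.5, -45.1, 27.9]
wrist_force: [-0.2, 1.3, -2.5]
opening: 0.0374
pos [0.4812 0.3088 0.0134] d cm [-0.65  0.03 -0.38] q [  32.6  -29.9  -57.5   17.2    0.2 -176.7] F [-0.2  1.3 -2.5] open 0.0374 t 9.58
```

```bash
python3 -m pendant '[[[0,0,0,0,0,0,60],[0,0,0,0,0,0,60],[0,0,0,0,0,0,80],[0,0,0,0,0,0,80]]]' 20
python3 -m pendant '[[[0.3,0,-1.5,0,0,0,80],[0.5,0,-3,0,0,0,80],[0,0,-3,0,0,0,80],[0,0,-3,0,0,0,80],[0,0,-1,0,0,0,80]]]'
python3 - <<'E'
from h import *
togo([.475,.305,.25],[0,0,-1],[.84,.545,0]); snap('side','s2')
im=cv2.imread('pics/s2.png');cv2.imwrite('pics/s2c.png',cv2.resize(im[80:330,180:480],(600,500)))
E
```

```text
time: 9.92
ee_pos: [0.4823, 0.3096, 0.0157]
tcp_rot: [-176.5, -45.3, 27.9]
wrist_force: [0.1, 0.1, 0.4]
opening: 0.068
time: 10.33
ee_pos: [0.4226, 0.2704, 0.0945]
tcp_rot: [-176.6, -43.7, 28.0]
wrist_force: [1.3, 0.2, -0.3]
opening: 0.0682
pos [0.4226 0.2704 0.0945] d cm [15.27 -1.   -6.87] rot [-0.023 -0.765 -0.06 ] q [  32.4  -48.5  -56.2   38.4    0.3 -176.8] F [ 1.3  0.2 -0.3] open 0.0682 t 10.33
```

View pics/s2c.png

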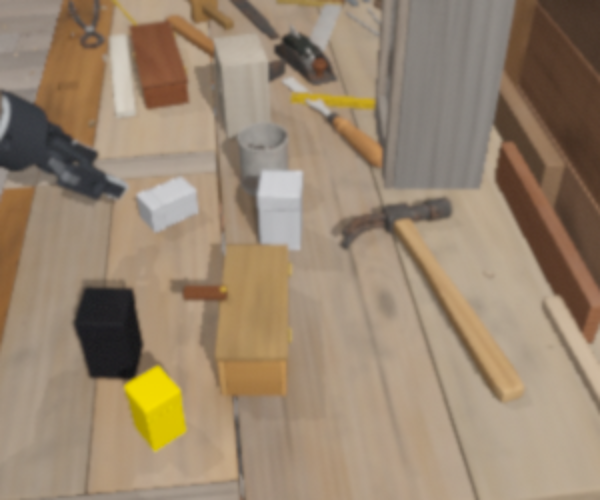

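```bash
python3 -m pendant '[[[3,0,-1,0,-0.11,0,80],[3,0,-1,0,-0.11,0,80],[3,0,-1,0,-0.11,0,80],[2,0,-1,0,-0.11,0,80],[2,0,-2,0,-0.11,0,80]]]'
python3 -m pendant '[[[0,0,-2,0,-0.11,0,80],[0,0,-2,0,-0.11,0,80],[0,0,0,0,0,0.122,80],[0,0,0,0,0,0.122,80],[0,0,0,0,0,0.122,80]]]'
for i in 1 2 3 4; do python3 -m pendant '[[[0,0,0,0,0,0.122,80],[0,0,0,0,0,0.122,80],[0,0,0,0,0,0.122,80],[0,0,0,0,0,0.122,80],[0,0,0,0,0,0.122,80]]]' >/dev/null; done
python3 - <<'E'
from h import *
togo([.50,.095,.22],[0,0,-1],[-.995,.105,0])
E
```

```text
time: 10.8
ee_pos: [0.4693, 0.2927, 0.179]
tcp_rot: [-177.5, -16.6, 29.6]
wrist_force: [0.7, 0.6, 0.4]
opening: 0.0682
time: 11.22
ee_pos: [0.4712, 0.2915, 0.2187]
tcp_rot: [-176.3, -2.7, 8.8]
wrist_force: [0.3, -0.2, -0.1]
opening: 0.0684
pos [0.4821 0.2979 0.2122] d cm [ 13.1  -15.45  -2.3 ] rot [0.059 0.08  0.901] q [ 30.5   1.7   4.3  87.6   2.4 -15. ] F [1.  0.4 0.4] open 0.0682 t 12.88
```

```bash
python3 -m pendant '[[[0,0,0,0.01,0.015,0.115,80],[0,0,0,0.01,0.015,0.115,80],[0,0,0,0.01,0.015,0.115,80],[0,0,0,0.01,0.015,0.115,80],[0,0,0,0.01,0.015,0.115,80]]]' >/dev/null
python3 -m pendant '[[[0,0,0,0,0,0.115,80],[0,0,0,0,0,0.115,80],[0,0,0,0,0,0.1,80],[0,0,0,0,0,0,80]]]'
python3 - <<'E'
from h import *
togo([.50,.095,.22],[0,0,-1],[-.995,.105,0])
E
```

```text
time: 13.63
ee_pos: [0.4864, 0.3006, 0.2096]
tcp_rot: [179.7, 1.0, 170.7]
wrist_force: [-0.7, 0.7, -0.3]
opening: 0.0683
pos [0.4864 0.3006 0.2096] d cm [ -4.7  -20.06  -1.07] rot [ 0.005  0.018 -0.058] q [31.9  6.6  9.4 91.8 -0.4 41.3] F [-0.7  0.7 -0.3] open 0.0683 t 13.63
```

Tool now faces the way I want. I move above the tab, looking at the lying tin on the way first.

```bash
python3 - <<'E'
from h import *
snap('wrist','w2'); c=cal('wrist')
ms=bot.masks_of('wrist','screw_tin')
for m in ms: print(m['confidence'],m['extent'],cv2.minAreaRect(np.argwhere(m['pixels'])[:,::-1].astype(np.float32)))
im=cv2.imread('pics/w2.png')
E
python3 -m pendant '[[[-0.9,-3.3,-0.2,0,0.005,-0.01,40],[-0.9,-3.3,-0.2,0,0.005,-0.01,40],[-0.9,-3.3,-0.2,0,0.005,-0.01,40],[-0.9,-3.3,-0.2,0,0,-0.01,40],[-0.9,-3.3,-0.2,0,0,-0.01,40]]]'
python3 -m pendant '[[[0,-3.3,0,0,0,0,40],[0,0,0,0,0,0,40]]]'
python3 - <<'E'
from h import *
c=cal('wrist');snap('wrist','w3')
for t,z in [('tab_grip',.068),('chest_hinge',.056),('screw_chest',0)]:
    for m in bot.mark_of('wrist',t)[:2]: print(t,np.round(m['uv']),round(m['confidence'],2),atz('wrist',m['uv'],z,c).round(4))
togo([.516,.0945,.1],[0,0,-1],[-.995,.105,0])
a=cv2.imread('pics/w2.png');b=cv2.imread('pics/w3.png')
cv2.imwrite('pics/w23.png',np.vstack([a[100:400,100:580],b[60:360,100:580]]))
E
```

```text
0.65 [5.8, 128.8, 133.4, 188.3] ((70.15785217285156, 159.05856323242188), (63.60475158691406, 126.13145446777344), 85.33314514160156)
0.59 [292.0, 129.5, 356.0, 201.8] ((324.08233642578125, 165.42941284179688), (64.31987762451172, 38.83055114746094), 49.398704528808594)
0.55 [263.7, 260.1, 318.3, 335.0] ((289.1684875488281, 295.45068359375), (48.411251068115234, 78.61276245117188), 2.12109637260437)
time: 14.15
ee_pos: [0.5103, 0.1315, 0.2175]
tcp_rot: [179.6, 0.2, 175.8]
wrist_force: [-0.1, -0.3, -0.3]
opening: 0.0343
time: 14.32
ee_pos: [0.5088, 0.0926, 0.2177]
tcp_rot: [179.7, 0.3, 176.1]
wrist_force: [-0.8, 0.9, -0.5]
opening: 0.0339
tab_grip [320. 193.] 0.6 [0.5194 0.0941 0.068 ]
chest_hinge [315. 267.] 0.79 [0.6095 0.0825 0.056 ]
screw_chest [317. 218.] 0.94 [0.5711 0.0866 0.    ]
pos [0.5089 0.0976 0.2173] d cm [-0.68 -0.34 11.73] rot [0.007 0.004 0.038] q [10.7 -0.   3.3 93.   0.3 14.5] F [-0.6  0.1 -0.3] open 0.0341 t 14.52
```

View pics/w23.png

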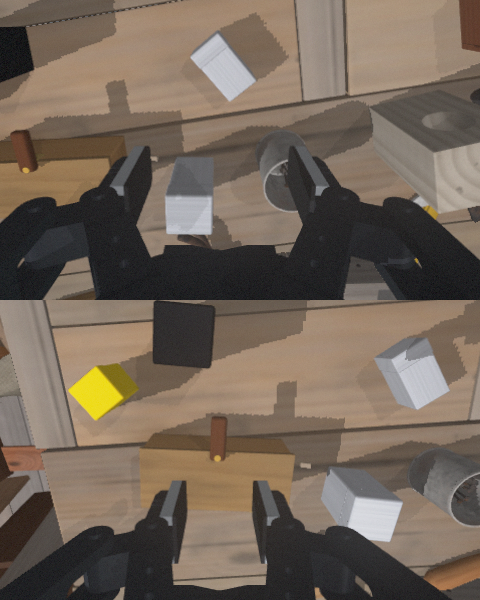

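```bash
python3 -m pendant '[[[-0.2,-0.1,3.2,0,0,0.012,40],[-0.2,-0.1,3.2,0,0,0.012,40],[-0.2,-0.1,3.2,0,0,0.012,40],[0,0,2.2,0,0,0,40],[0,0,0,0,0,0,40]]]'
python3 - <<'E'
from h import *
togo([.515,.094,.053],[0,0,-1],[-.995,.105,0])
c=cal('wrist');snap('wrist','w4')
for m in bot.mark_of('wrist','tab_grip')[:2]: print(np.round(m['uv']),round(m['confidence'],2),atz('wrist',m['uv'],.068,c).round(4))
E
```

```text
time: 14.93
ee_pos: [0.5169, 0.1021, 0.0967]
tcp_rot: [179.4, 0.6, 174.8]
wrist_force: [-0.9, -0.5, -0.7]
opening: 0.0339
pos [0.5169 0.1021 0.0967] d cm [ 0.15 -0.87  4.36] rot [0.01  0.01  0.015] q [11.   0.6 -9.4 79.4  0.4 16.1] F [-0.9 -0.5 -0.7] open 0.0339 t 14.93
[304. 236.] 0.64 [0.5191 0.0929 0.068 ]
```

```bash
python3 -m pendant '[[[0,-0.9,0,0.01,0.01,0.01,40],[0,0,0,0,0,0,40],[0,0,1.5,0,0,0,40],[0,0,1.5,0,0,0,40],[0,0,0,0,0,0,40]]]'
python3 - <<'E'
from h import *
togo([.516,.0935,.053],[0,0,-1],[-.995,.105,0])
E
```

```text
time: 15.45
ee_pos: [0.5225, 0.0944, 0.0799]
tcp_rot: [179.8, 0.9, 174.4]
wrist_force: [-0.7, 0.4, 0.5]
opening: 0.0338
pos [0.5225 0.0944 0.0799] d cm [ 0.67 -0.17  2.68] rot [0.004 0.015 0.007] q [ 10.3   1.2 -10.6  77.3  -0.   15.9] F [-0.7  0.4  0.5] open 0.0338 t 15.45
```

```bash
python3 -m pendant '[[[0.5,-0.1,1.1,0,0.01,0,40],[0.3,-0.1,1.1,0,0,0,40],[0.2,0,0.5,0,0,0,40],[0,0,0,0,0,0,40]]]'
python3 - <<'E'
from h import *
togo([.516,.0935,.053],[0,0,-1],[-.995,.105,0])
E
```

```text
time: 15.78
ee_pos: [0.5137, 0.0935, 0.0549]
tcp_rot: [179.7, 0.5, 174.4]
wrist_force: [-0.0, -0.5, 0.1]
opening: 0.0338
pos [0.5137 0.0935 0.0549] d cm [-0.23  0.02  0.19] rot [0.005 0.009 0.007] q [ 10.3   0.9 -13.7  74.8   0.1  15.9] F [-0.  -0.5  0.1] open 0.0338 t 15.78
```

```bash
python3 -m pendant '[[[-0.1,0,0.1,0,0,0,10],[0,0,0,0,0,0,5],[0,0,0,0,0,0,5],[0,0,0,0,0,0,5],[0,0,0,0,0,0,5]]]' 25
python3 -m pendant '[[[-0.2,0,-1.2,0,0,0,5],[-0.4,0,-1.2,0,0,0,5],[-0.55,0,-1.1,0,0,0,5],[-0.65,0,-1.05,0,0,0,5],[0,0,0,0,0,0,5]]]'
python3 - <<'E'
from h import *
togo([.516+.0185*.995,.0935-.0185*.105,.053+.045],[0,0,-1],[-.995,.105,0])
E
```

```text
time: 16.2
ee_pos: [0.5146, 0.0922, 0.0544]
tcp_rot: [179.9, 0.5, 174.3]
wrist_force: [0.3, -0.9, -1.3]
opening: 0.0151
time: 16.62
ee_pos: [0.5335, 0.09, 0.1025]
tcp_rot: [179.9, 0.6, 174.2]
wrist_force: [2.3, 0.1, -3.5]
opening: 0.0151
pos [0.5335 0.09   0.1025] d cm [-0.07  0.16  0.45] rot [0.001 0.01  0.005] q [ 9.6  2.6 -6.7 80.2 -0.1 15.4] F [ 2.3  0.1 -3.5] open 0.0151 t 16.62
```

```bash
python3 -m pendant '[[[-0.85,0,-0.8,0,0,0,5],[-0.9,0,-0.75,0,0,0,5],[-1.05,0,-0.65,0,0,0,5],[-1.1,0,-0.55,0,0,0,5],[0,0,0,0,0,0,5]]]'
python3 - <<'E'
from h import *
H=np.array([.0,0,0]);togo([.516+.057*.995,.0922-.057*.105,.0544+.0745])
E
```

```text
time: 17.03
ee_pos: [0.5697, 0.0859, 0.1304]
tcp_rot: [-180.0, 0.0, 174.3]
wrist_force: [1.4, -0.5, -2.1]
opening: 0.0153
pos [0.5697 0.0859 0.1304] d cm [-0.29  0.06  0.15] q [ 8.6  7.7  1.9 84.1 -0.  14.3] F [ 1.4 -0.5 -2.1] open 0.0153 t 17.03
```

```bash
python3 -m pendant '[[[-1.2,0,-0.35,0,0,0,5],[-1.2,0,-0.25,0,0,0,5],[-1.25,0,-0.05,0,0,0,5],[-1.25,0,0.05,0,0,0,5],[0,0,0,0,0,0,5]]]'
python3 -m pendant '[[[-1.0,0,0.2,0,0,0,5],[-0.7,0,0.25,0,0,0,5],[0,0,0,0,0,0,5]]]'
python3 - <<'E'
from h import *
togo([.5146+.1287*.995,.0922-.1287*.105,.0544+.0745])
E
```

```text
time: 17.45
ee_pos: [0.6148, 0.0808, 0.1382]
tcp_rot: [-179.9, -0.3, 174.3]
wrist_force: [0.1, -0.4, -4.0]
opening: 0.0149
time: 17.7
ee_pos: [0.6304, 0.079, 0.1359]
tcp_rot: [-179.9, -0.3, 174.3]
wrist_force: [-0.9, -0.3, -4.2]
opening: 0.0155
pos [0.6304 0.079  0.1359] d cm [-1.23  0.09  0.69] q [ 7.2 16.3 12.5 86.6 -0.  12.8] F [-0.9 -0.3 -4.2] open 0.0155 t 17.7
```

```bash
python3 -m pendant '[[[-0.6,0,0.3,0,0,0,5],[-0.6,0,0.3,0,0,0,5],[0,0,0,0,0,0,5]]]'
python3 -m pendant '[[[-0.4,0,0.2,0,0,0,5],[-0.3,0,0.1,0,0,0,5],[0,0,0,0,0,0,5]]]'
python3 - <<'E'
from h import *
togo([.5146+.1287*.995,.0922-.1287*.105,.0544+.0745])
E
```

```text
time: 17.95
ee_pos: [0.6417, 0.0778, 0.1326]
tcp_rot: [-179.9, -0.2, 174.4]
wrist_force: [-2.6, 1.1, -3.2]
opening: 0.0156
time: 18.2
ee_pos: [0.6479, 0.077, 0.1303]
tcp_rot: [-179.9, -0.1, 174.4]
wrist_force: [-1.4, -1.3, 2.7]
opening: 0.015
pos [0.6479 0.077  0.1303] d cm [0.54 0.11 0.14] q [ 6.8 18.6 14.7 86.3 -0.1 12.4] F [-1.4 -1.3  2.7] open 0.015 t 18.2
```

```bash
python3 -m pendant '[[[-0.4,0,0.15,0,0,0,5],[-0.3,0,0.1,0,0,0,5],[0,0,0,0,0,0,5]]]'
python3 -m pendant '[[[-0.4,0,0.15,0,0,0,5],[0,0,0,0,0,0,5]]]'
python3 - <<'E'
from h import *
togo([.5146+.1287*.995,.0922-.1287*.105,.0544+.0745])
snap('side','s3');snap('scene','c3')
a=cv2.imread('pics/s3.png')[120:300,180:440];b=cv2.imread('pics/c3.png')[120:300,220:480]
cv2.imwrite('pics/sc3.png',cv2.resize(np.hstack([a,b]),(800,277)))
E
```

```text
time: 18.45
ee_pos: [0.6548, 0.0763, 0.1274]
tcp_rot: [-179.9, -0.2, 174.4]
wrist_force: [-0.9, -2.2, 3.3]
opening: 0.0156
time: 18.62
ee_pos: [0.658, 0.0759, 0.1259]
tcp_rot: [-179.9, -0.3, 174.4]
wrist_force: [-2.1, -1.8, 3.2]
opening: 0.0154
pos [0.658  0.0759 0.1259] d cm [ 1.56  0.13 -0.29] q [ 6.6 20.2 16.3 86.5 -0.1 12.2] F [-2.1 -1.8  3.2] open 0.0154 t 18.62
```

View pics/sc3.png

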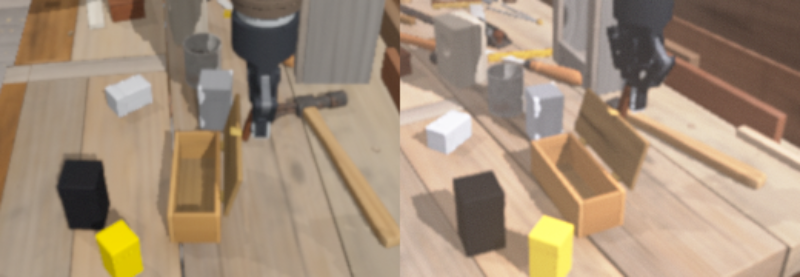

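```bash
python3 -m pendant '[[[0,0,0,0,0,0,40],[0,0,0,0,0,0,40],[0,0,0,0,0,0,40],[0,0,-1.5,0,0,0,40],[0,0,-3,0,0,0,40]]]'
python3 -m pendant '[[[0,0,-3,0,0,0,40],[1,0,-3,0,0,0,40],[3,0,-1,0,0,0,40],[3,0,0,0,0,0,40],[0,0,0,0,0,0,40]]]'
python3 - <<'E'
from h import *
togo([.5146+.1287*.995,.0922-.1287*.105,.0544+.0745])
snap('side','s4');snap('scene','c4')
pts=[]
for n in ('side','scene'):
    for t in('tab_grip','chest_hinge','screw_chest','chest_floor'): print(n,t,[(np.round(m['uv'],1).tolist(),round(m['confidence'],2)) for m in bot.mark_of(n,t)][:2])
# predicted tab grip for angles
C=np.array([.572,.088,0]);f=np.array([-.995,.105,0]);H=C-.035*f+[0,0,.056]
for a in (80,90,97,105,112):
    r=np.radians(a+7.4);X=H+.0938*(np.cos(r)*f+np.array([0,0,np.sin(r)]))
    print(a,X.round(3),proj('side',X).round(1)[0],proj('scene',X).round(1)[0])
a=cv2.imread('pics/s4.png')[170:290,260:380];b=cv2.imread('pics/c4.png')[150:270,280:400]
cv2.imwrite('pics/sc4.png',cv2.resize(np.hstack([a,b]),(800,400),interpolation=cv2.INTER_CUBIC))
E
```

```text
time: 19.13
ee_pos: [0.6578, 0.0766, 0.1639]
tcp_rot: [-179.8, -0.7, 174.4]
wrist_force: [-0.5, 0.7, -0.7]
opening: 0.0344
time: 19.55
ee_pos: [0.59, 0.0842, 0.2404]
tcp_rot: [-179.9, -0.5, 174.4]
wrist_force: [-1.2, 0.6, -0.6]
opening: 0.0341
pos [0.59   0.0842 0.2404] d cm [-5.38 -0.02 11.1 ] q [ 8.1 12.2 19.2 97.5  0.  13.7] F [-1.2  0.6 -0.6] open 0.0341 t 19.55
side tab_grip [([341.1, 197.8], 0.97), ([262.8, 182.7], 0.58)]
side chest_hinge [([323.8, 230.4], 0.55)]
side screw_chest [([309.3, 246.8], 0.77), ([273.7, 173.7], 0.25)]
side chest_floor [([308.1, 245.6], 0.66)]
scene tab_grip [([363.2, 184.5], 0.83)]
scene chest_hinge [([350.4, 221.4], 0.74), ([261.3, 200.2], 0.37)]
scene screw_chest [([335.5, 246.7], 0.86), ([259.9, 200.5], 0.56)]
scene chest_floor [([333.0, 245.7], 0.8)]
80 [0.603 0.085 0.15 ] [319.8 193.7] [347.1 183.2]
90 [0.619 0.083 0.149] [328.3 193.8] [354.2 182.1]
97 [0.63  0.082 0.147] [334.1 194.6] [358.9 182. ]
105 [0.642 0.081 0.143] [340.5 196.2] [364.  182.7]
112 [0.653 0.079 0.138] [345.8 198. ] [368.2 183.9]
```

View pics/sc4.png

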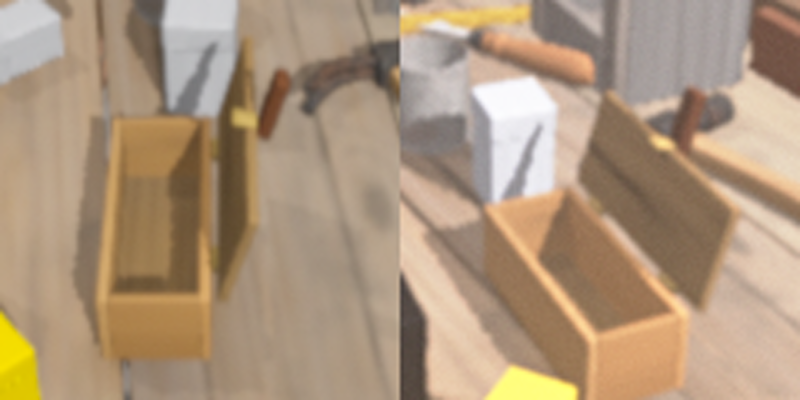

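```bash
python3 -m pendant '[[[2.1,3,0.4,0,0,0,100],[2.1,3,0.4,0,0,0,100],[2.1,3,0.4,0,0,0,100],[2.1,3,0.4,0,0,0,100],[2.1,3,0.4,0,0,0,100]]]' >/dev/null
python3 -m pendant '[[[2.1,3,0.4,0,0,0,100],[1,2,0.4,0,0,0.11,100],[0,0,0,0,0,0.11,100],[0,0,0,0,0,0.11,100],[0,0,0,0,0,0.11,100]]]' >/dev/null
python3 -m pendant '[[[0,0,0,0,0,0.11,100],[0,0,0,0,0,0.11,100],[0,0,0,0,0,0.11,100],[0,0,0,0,0,0.11,100],[0,0,0,0,0,0,100]]]'
python3 - <<'E'
from h import *
a=np.radians(123)
togo([.475,.305,.15],[0,0,-1],[np.cos(a),np.sin(a),0])
snap('wrist','w5')
for m in bot.masks_of('wrist','screw_tin'): print(m['confidence'],m['extent'])
for t in ('tin_center','screw_tin'):
  for m in bot.mark_of('wrist',t): print(t,m['confidence'],np.round(m['uv'],1),atz('wrist',m['uv'],.019).round(4))
E
```

```text
time: 21.3
ee_pos: [0.4745, 0.3064, 0.2047]
tcp_rot: [-179.2, -0.3, 121.4]
wrist_force: [-0.4, -0.3, -0.3]
opening: 0.0854
pos [0.4745 0.3064 0.2047] d cm [-0.17  0.04  5.47] rot [-0.014 -0.005 -0.028] q [32.7  7.4  9.7 93.1  0.3 91.3] F [-0.4 -0.3 -0.3] open 0.0854 t 21.3
0.71 [370.8, 251.2, 427.6, 337.4]
0.57 [293.6, 156.9, 359.9, 203.7]
tin_center 0.79 [324.7 177.5] [0.4783 0.3083 0.019 ]
tin_center 0.65 [399.8 289.8] [0.6338 0.2371 0.019 ]
screw_tin 0.86 [395. 271.] [0.6134 0.2552 0.019 ]
```

View pics/w5.png

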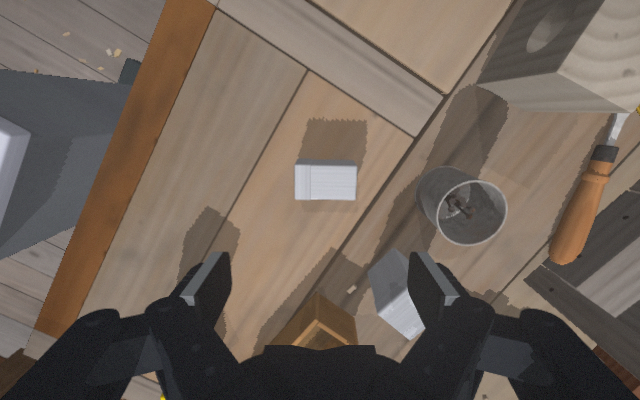

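```bash
python3 - <<'E'
from h import *
T=np.array([atz('wrist',p,.038) for p in [(294,164),(356,161),(357,199),(294,200)]])
print(T.mean(0).round(4),[np.linalg.norm(T[i]-T[i-1]).round(4) for i in range(4)])
v=(T[1]+T[2]-T[0]-T[3])/2;a=np.degrees(np.arctan2(v[1],v[0]));print(a)
a=np.radians(a+90);C=T.mean(0)
togo([C[0],C[1],.08],[0,0,-1],[np.cos(a),np.sin(a),0])
E
```

```text
[0.4786 0.3086 0.038 ] [np.float64(0.0391), np.float64(0.0643), np.float64(0.0411), np.float64(0.0677)]
33.98589420175937
pos [0.4745 0.3063 0.2048] d cm [-0.08  0.64 12.48] rot [-0.013 -0.005 -0.036] q [32.7  7.3  9.7 93.1  0.3 90.8] F [-0.2  0.4 -0.2] open 0.0853 t 21.5
```

```bash
python3 -m pendant '[[[0,0.3,2,-0.013,-0.1,-0.018,100],[0,0.3,2.5,0,-0.1,-0.018,100],[0,0,3,0,0,0,100],[0,0,3,0,0,0,100],[0,0,0,0,0,0,100]]]'
python3 - <<'E'
from h import *
a=np.radians(124);x=np.array([np.cos(a),np.sin(a),0]);t=-np.sin(.2)*x-[0,0,np.cos(.2)]
togo([.4785,.3085,.04],t,x)
E
```

```text
time: 21.92
ee_pos: [0.4894, 0.298, 0.1002]
tcp_rot: [180.0, 11.7, 124.8]
wrist_force: [-0.8, -1.5, -1.3]
opening: 0.085
pos [0.4894 0.298  0.1002] d cm [ 2.68 -0.3   5.59] rot [0.004 0.005 0.014] q [ 37.1   7.7  -2.2  80.6 -11.7  92.4] F [-0.8 -1.5 -1.3] open 0.085 t 21.92
```

```bash
python3 -m pendant '[[[1.3,-0.15,1.2,0,0,0.01,100],[1.0,-0.15,1.2,0,0,0,100],[0.5,0,1.2,0,0,0,100],[0.4,0,1,0,0,0,100],[0,0,0,0,0,0,100]]]'
python3 - <<'E'
from h import *
a=np.radians(124);x=np.array([np.cos(a),np.sin(a),0]);t=-np.sin(.2)*x-[0,0,np.cos(.2)]
togo([.4785,.3085,.008],t,x)
E
```

```text
time: 22.33
ee_pos: [0.4748, 0.3158, 0.0496]
tcp_rot: [179.8, 11.7, 124.5]
wrist_force: [0.4, 0.1, -0.4]
opening: 0.0851
pos [0.4748 0.3158 0.0496] d cm [ 0.04 -0.13  4.24] rot [0.006 0.004 0.008] q [ 39.4   8.6  -6.7  75.4 -11.7  95. ] F [ 0.4  0.1 -0.4] open 0.0851 t 22.33
```

```bash
python3 -m pendant '[[[0,-0.05,1.2,0,0,0,100],[0,-0.05,1.2,0,0,0,100],[0,0,1.0,0,0,0,100],[0,0,0.3,0,0,0,100],[0,0,0,0,0,0,100]]]'
python3 - <<'E'
from h import *
a=np.radians(124);x=np.array([np.cos(a),np.sin(a),0]);t=-np.sin(.2)*x-[0,0,np.cos(.2)]
togo([.4785,.3085,.008],t,x)
E
```

```text
time: 22.75
ee_pos: [0.4801, 0.3086, 0.0115]
tcp_rot: [179.6, 11.7, 124.5]
wrist_force: [0.5, -0.6, -1.1]
opening: 0.0852
pos [0.4801 0.3086 0.0115] d cm [ 0.15 -0.14  0.33] rot [0.008 0.004 0.008] q [ 38.5   9.6  -9.9  70.9 -11.7  94. ] F [ 0.5 -0.6 -1.1] open 0.0852 t 22.75
```

```bash
python3 -m pendant '[[[0.1,-0.1,0.3,0,0,0,100],[0.1,-0.05,0.2,0,0,0,70],[0,0,0,0,0,0,60],[0,0,0,0,0,0,60],[0,0,0,0,0,0,60]]]' 40
python3 -m pendant '[[[0,0,0,0,0,0,50],[0,0,0,0,0,0,50]]]'
python3 -m pendant '[[[0,0,-1,0,0,0,50],[0,0,-2,0,0,0,50],[0,0,-3,0,0,0,50],[0,0,-3,0,0,0,50],[0,0,-3,0,0,0,50]]]'
python3 - <<'E'
from h import *
x=np.array([-.995,.105,0]);t=-np.sin(.2)*x-[0,0,np.cos(.2)]
togo([.572,.0875,.16],t,x)
E
```

```text
time: 23.17
ee_pos: [0.4787, 0.3086, 0.0068]
tcp_rot: [179.5, 11.7, 124.4]
wrist_force: [0.2, 0.4, -1.3]
opening: 0.0662
time: 23.33
ee_pos: [0.4786, 0.3087, 0.0069]
tcp_rot: [179.5, 11.7, 124.4]
wrist_force: [-0.7, -0.2, -1.7]
opening: 0.0659
time: 23.75
ee_pos: [0.4604, 0.3257, 0.1231]
tcp_rot: [-179.7, 11.7, 124.5]
wrist_force: [0.0, 0.8, -1.1]
opening: 0.0661
pos [0.4604 0.3257 0.1231] d cm [-26.15  -4.3    1.68] rot [-0.179  0.002 -0.846] q [ 41.1   7.4   0.1  84.4 -11.6  96.8] F [ 0.   0.8 -1.1] open 0.0661 t 23.75
```

```bash
python3 -m pendant '[[[0,0,-1,-0.022,0,-0.106,50],[0,0,-1,-0.022,0,-0.106,50],[0,0,-1,-0.022,0,-0.106,50],[0,0,-1,-0.022,0,-0.106,50],[0,0,-1,-0.022,0,-0.106,50]]]' >/dev/null
python3 -m pendant '[[[0,0,-1,-0.022,0,-0.106,50],[0,0,-1,-0.022,0,-0.106,50],[0,0,0,-0.022,0,-0.1,50],[0,0,0,0,0,0,50]]]'
python3 - <<'E'
from h import *
x=np.array([-.995,.105,0]);t=-np.sin(.2)*x-[0,0,np.cos(.2)]
togo([.572,.0875,.16],t,x)
E
```

```text
time: 24.5
ee_pos: [0.4485, 0.3381, 0.2117]
tcp_rot: [179.5, 12.2, 176.2]
wrist_force: [-0.1, -1.4, -1.5]
opening: 0.066
pos [0.4485 0.3381 0.2117] d cm [-12.59 -24.25   7.8 ] rot [0.017 0.013 0.037] q [41.2 -3.3 -1.4 82.9 -8.2 44.3] F [-0.1 -1.4 -1.5] open 0.066 t 24.5
```

```bash
python3 -m pendant '[[[-1.5,-3,0.9,0,0,0,50],[-1.5,-3,0.9,0,0,0,50],[-1.5,-3,0.9,0,0,0.01,50],[-1.5,-3,0.9,0.01,0.01,0.01,50],[-1.5,-3,0.9,0.01,0,0.01,50]]]'
python3 -m pendant '[[[-1.5,-3,0.9,0,0,0,50],[-1.4,-3,0.9,0,0,0,50],[0,0,0,0,0,0,50]]]'
python3 - <<'E'
from h import *
x=np.array([-.995,.105,0]);t=-np.sin(.2)*x-[0,0,np.cos(.2)]
togo([.572,.0875,.12],t,x)
E
```

```text
time: 24.92
ee_pos: [0.5194, 0.183, 0.185]
tcp_rot: [180.0, 11.7, 173.9]
wrist_force: [0.7, -0.2, -2.2]
opening: 0.066
time: 25.17
ee_pos: [0.5461, 0.1122, 0.1719]
tcp_rot: [-179.9, 11.6, 172.9]
wrist_force: [0.0, 0.9, -2.0]
opening: 0.0663
pos [0.5461 0.1122 0.1719] d cm [-1.77 -2.12  5.67] rot [-0.006  0.002 -0.018] q [13.8 -5.9 -8.2 76.8 -4.2 20.4] F [ 0.   0.9 -2. ] open 0.0663 t 25.17
```

```bash
python3 - <<'E'
from h import *
print('tri',tri([ray('side',(309.3,246.8)),ray('scene',(335.5,246.7))]).round(4))
print('floor',atz('side',(308.1,245.6),.006).round(4),atz('scene',(333,245.7),.006).round(4))
S=[(113,118),(212,120),(210,295),(100,295)]
T=np.array([atz('side',(260+p[0]*.3,170+p[1]*.3),.055) for p in S]);print(T.round(4).tolist(),T.mean(0).round(4))
S=[(485-400,208),(569-400,188),(685-400,318),(590-400,338)]
T=np.array([atz('scene',(280+p[0]*.3,150+p[1]*.3),.055) for p in S]);print(T.round(4).tolist(),T.mean(0).round(4))
snap('wrist','w6');c=cal('wrist')
for t,z in (('screw_chest',0),('chest_floor',.006),('chest_hinge',.056),('tin_center',.19)):
  for m in bot.mark_of('wrist',t)[:2]: print(t,m['confidence'],np.round(m['uv'],1),atz('wrist',m['uv'],z,c).round(4))
E
```

```text
tri [0.5769 0.0797 0.0049]
floor [0.5744 0.0838 0.006 ] [0.5731 0.0828 0.006 ]
[[0.551, 0.1628, 0.055], [0.6164, 0.1527, 0.055], [0.5986, 0.003, 0.055], [0.5352, 0.0105, 0.055]] [0.5753 0.0822 0.055 ]
[[0.5492, 0.1616, 0.055], [0.6117, 0.1557, 0.055], [0.5925, -0.0015, 0.055], [0.534, 0.0105, 0.055]] [0.5718 0.0816 0.055 ]
screw_chest 0.91 [298.3 175.8] [0.5754 0.0877 0.    ]
chest_floor 0.88 [294.2 174. ] [0.5702 0.0845 0.006 ]
tin_center 0.96 [146.4  91.6] [0.4553 0.0664 0.19  ]
tin_center 0.92 [461.7 213. ] [0.5174 0.1775 0.19  ]
```

View pics/w6.png

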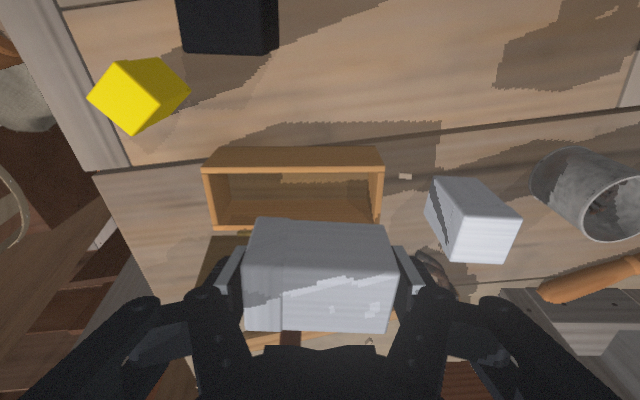

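```bash
python3 - <<'E'
from h import *
a,b=[atz('wrist',p,.055) for p in ((202,169),(385,171))]
print(a,b,np.linalg.norm(a-b)); v=(b-a)/np.linalg.norm(a-b);print(v,(a+b)/2+.033*np.array([v[1],-v[0],0]))
x=np.array([-.995,.105,0]);t=-np.sin(.2)*x-[0,0,np.cos(.2)]
togo([.574,.084,.10],t,x)
E
```

```text
[0.53574038 0.01649127 0.055     ] [0.55588866 0.17494856 0.055     ] 0.15973310917122657
[0.12613715 0.99201281 0.        ] [0.57855094 0.09155739 0.055     ]
pos [0.5451 0.1178 0.1735] d cm [-1.7  -3.03  7.85] rot [-0.002  0.004 -0.01 ] q [14.3 -6.  -8.2 76.9 -4.1 20.5] F [ 0.7  0.2 -1.6] open 0.0661 t 25.42
```

```bash
python3 -m pendant '[[[-0.5,-1.0,1.8,0,0,-0.005,50],[-0.5,-1.0,1.8,0,0,-0.005,50],[-0.5,-0.8,1.8,0,0,0,50],[-0.4,-0.2,1.5,0,0,0,50],[0,0,0,0,0,0,50]]]'
python3 -m pendant '[[[0,0,0,0,0,0,50],[0,0,0,0,0,0,50]]]'
python3 - <<'E'
from h import *
x=np.array([-.995,.105,0]);t=-np.sin(.2)*x-[0,0,np.cos(.2)]
togo([.576,.086,.075],t,x)
E
```

```text
time: 25.83
ee_pos: [0.5751, 0.0911, 0.1112]
tcp_rot: [179.9, 12.0, 174.3]
wrist_force: [-0.4, -0.5, -1.9]
opening: 0.0663
time: 26.0
ee_pos: [0.5744, 0.0931, 0.1117]
tcp_rot: [179.9, 11.9, 174.4]
wrist_force: [0.0, -0.4, -1.9]
opening: 0.066
pos [0.5744 0.0931 0.1117] d cm [ 0.53 -0.7   3.64] rot [0.003 0.008 0.008] q [ 10.8  -2.9 -12.1  69.3  -3.3  16. ] F [ 0.  -0.4 -1.9] open 0.066 t 26.0
```

```bash
python3 -m pendant '[[[0.2,-0.35,1.5,0,0,0,50],[0.2,-0.3,1.4,0,0,0,50],[0.1,-0.1,0.7,0,0,0,50],[0,0,0,0,0,0,50],[0,0,0,0,0,0,50]]]'
python3 - <<'E'
from h import *
x=np.array([-.995,.105,0]);t=-np.sin(.2)*x-[0,0,np.cos(.2)]
togo([.576,.086,.075],t,x)
w=snap('wrist','w7');s=snap('side','s7');c=snap('scene','c7')
k=lambda a:cv2.resize(a,(400,300),interpolation=cv2.INTER_CUBIC)
o=np.vstack([np.hstack([k(s[170:275,240:380]),k(c[150:255,270:410])]),np.hstack([k(w[120:345,180:480]),k(w[120:345,180:480])[:, :0]]) if 0 else np.hstack([k(w[100:340,160:480]),np.zeros((300,400,3),np.uint8)])])
cv2.imwrite('pics/m7.png',o[:,:,::-1])
E
```

```text
time: 26.42
ee_pos: [0.5773, 0.0896, 0.0812]
tcp_rot: [179.8, 12.3, 174.6]
wrist_force: [-1.3, 0.6, -1.6]
opening: 0.0659
pos [0.5773 0.0896 0.0812] d cm [ 0.23 -0.37  0.58] rot [0.006 0.015 0.011] q [ 10.3  -2.5 -15.3  65.4  -3.1  15.4] F [-1.3  0.6 -1.6] open 0.0659 t 26.42
```

View pics/m7.png

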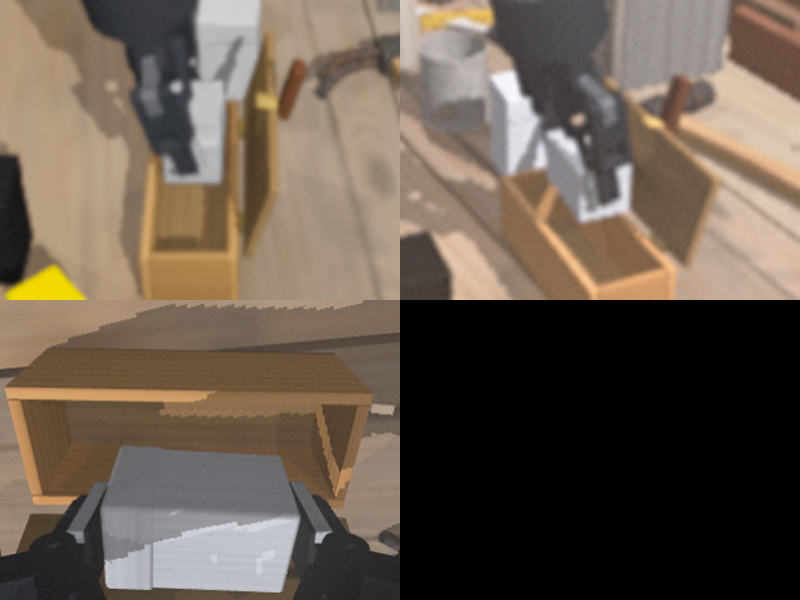

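```bash
python3 - <<'E'
from h import *
c=cal('wrist');g=lambda p,z:atz('wrist',p,z,c)
o=bot.get_obs();print(o['ee_pos'].round(4) if hasattr(o['ee_pos'],'round') else o['ee_pos'])
F=[g((164.8,170.4),.055),g((457.6,176),.055)];B=[g((186.4,262),.055),g((436,266),.055)];T=[g((254.4,218.4),.074),g((386.4,224),.074)]
f=np.array([-.995,.105,0]);l=np.array([.105,.995,0])
for n,P in (('front',F),('back',B),('tin',T)): print(n,[(round(p@f,4),round(p@l,4)) for p in P])
P=np.array(o['ee_pos']);print('tcp',P@f,P@l)
E
```

```text
[0.5777 0.0894 0.0814]
front [(np.float64(-0.5304), np.float64(0.0662)), (np.float64(-0.5319), np.float64(0.2255))]
back [(np.float64(-0.5948), np.float64(0.0649)), (np.float64(-0.5966), np.float64(0.2268))]
tin [(np.float64(-0.5485), np.float64(0.1163)), (np.float64(-0.5512), np.float64(0.1851))]
tcp -0.5653811854412608 0.14965150927309814
```

```bash
python3 -m pendant '[[[0.4,-0.3,0,0,0.01,0.01,50],[0,0,0,0,0,0,50],[0.2,0,1.0,0,0,0,50],[0,0,0,0,0,0,50],[0,0,0,0,0,0,50]]]'
python3 - <<'E'
from h import *
x=np.array([-.995,.105,0]);t=-np.sin(.204)*x-[0,0,np.cos(.204)]
p=-.5618*x+.1462*np.array([.105,.995,0]); p[2]=.05; p[0]=.5618*.995+.1462*.105;print(p)
togo(p,t,x)
E
```

```text
time: 26.98
ee_pos: [0.574, 0.0869, 0.0714]
tcp_rot: [179.6, 11.9, 174.0]
wrist_force: [-0.0, -0.5, -1.2]
opening: 0.0661
[0.574342 0.08648  0.05    ]
pos [0.574  0.0869 0.0714] d cm [ 0.41 -0.05  2.1 ] rot [ 0.007  0.003 -0.   ] q [ 10.   -2.4 -16.2  64.7  -2.9  15.7] F [-0.  -0.5 -1.2] open 0.0661 t 26.98
```

On target; descend in checked steps.

```bash
python3 -m pendant '[[[0.2,0,0.8,0,0,0,50],[0.2,0,0.8,0,0,0,50],[0.1,0,0.5,0,0,0,50],[0,0,0,0,0,0,50]]]'
python3 - <<'E'
from h import *
x=np.array([-.995,.105,0]);t=-np.sin(.204)*x-[0,0,np.cos(.204)]
togo([.5743,.0865,.03],t,x)
E
```

```text
time: 27.32
ee_pos: [0.573, 0.0869, 0.0468]
tcp_rot: [179.6, 11.8, 173.9]
wrist_force: [-0.2, 0.4, -2.3]
opening: 0.0661
pos [0.573  0.0869 0.0468] d cm [ 0.21 -0.04  1.67] rot [ 0.007  0.002 -0.   ] q [ 10.   -1.9 -18.3  62.   -2.9  15.8] F [-0.2  0.4 -2.3] open 0.0661 t 27.32
```

```bash
python3 -m pendant '[[[0.1,0,0.7,0,0,0,50],[0.1,0,0.7,0,0,0,50],[0.1,0,0.5,0,0,0,50],[0,0,0,0,0,0,50]]]'
python3 -m pendant '[[[0.1,0,0.5,0,0,0,50],[0.1,0,0.4,0,0,0,50],[0,0,0,0,0,0,50]]]'
python3 - <<'E'
from h import *
togo([.5743,.0865,.0135])
E
```

```text
time: 27.65
ee_pos: [0.5736, 0.0869, 0.0247]
tcp_rot: [179.6, 11.7, 174.0]
wrist_force: [0.2, 0.7, -2.9]
opening: 0.0662
time: 27.9
ee_pos: [0.5735, 0.087, 0.0144]
tcp_rot: [179.6, 11.7, 174.0]
wrist_force: [0.1, -0.9, -2.5]
opening: 0.0662
pos [0.5735 0.087  0.0144] d cm [-0.06 -0.04  0.11] q [ 10.   -0.6 -20.8  58.4  -2.9  15.8] F [ 0.1 -0.9 -2.5] open 0.0662 t 27.9
```

```bash
python3 -m pendant '[[[0,0,0.1,0,0,0,50],[0,0,0,0,0,0,85],[0,0,0,0,0,0,90],[0,0,0,0,0,0,90],[0,0,0,0,0,0,90]]]' 20
python3 -m pendant '[[[0,0,-1,0,0,0,90],[0,0,-2,0,0,0,90],[0,0,-3,0,0,0,90],[0,0,-3,0,0,0,90],[0,0,-3,0,0,0,90]]]'
python3 -m pendant '[[[2,0,-3,0,0,0,90],[3,0,-2,0,0,0,90],[3,0,0,0,0,0,90],[3,2,0,0,0,0,90],[0,0,0,0,0,0,90]]]'
python3 -m pendant '[[[2,3,0,0,0,0,90],[2,3,0,0,0,0,90],[2,3,0,0,0,0,90],[2,3,0,0,0,0,90],[0,0,0,0,0,0,90]]]'
python3 - <<'E'
from h import *
s=snap('side','s8')
print('s',bot.mark_of('side','tab_grip')[:1],bot.mark_of('side','tin_center')[:5])
c=snap('scene','c8');print('c',bot.mark_of('scene','tab_grip')[:1],bot.mark_of('scene','tin_center')[:5])
k=lambda a:cv2.resize(a,(400,300),interpolation=cv2.INTER_CUBIC)
cv2.imwrite('pics/m8.png',np.vstack([np.hstack([k(s[170:275,240:380]),k(c[150:255,270:410])]),np.hstack([k(s),k(c)])])[:,:,::-1])
E
```

```text
time: 28.32
ee_pos: [0.5749, 0.0872, 0.0149]
tcp_rot: [179.6, 11.9, 173.9]
wrist_force: [0.8, 0.7, 0.4]
opening: 0.0773
time: 28.73
ee_pos: [0.5459, 0.0882, 0.1322]
tcp_rot: [179.8, 11.3, 174.0]
wrist_force: [-0.9, 0.7, 1.0]
opening: 0.0772
time: 29.15
ee_pos: [0.4292, 0.1211, 0.1753]
tcp_rot: [179.3, 12.3, 173.7]
wrist_force: [0.6, -0.4, 0.7]
opening: 0.0769
time: 29.57
ee_pos: [0.3622, 0.252, 0.1662]
tcp_rot: [178.9, 12.9, 173.2]
wrist_force: [0.5, -1.1, -1.0]
opening: 0.0768
s [{'uv': [342.7, 199.8], 'confidence': 0.94}] [{'uv': [306.3, 240.4], 'confidence': 0.86}, {'uv': [237.2, 246.9], 'confidence': 0.86}, {'uv': [261.7, 282.6], 'confidence': 0.75}, {'uv': [319.2, 184.8], 'confidence': 0.6}]
c [{'uv': [363.2, 183.0], 'confidence': 0.82}] [{'uv': [313.5, 196.2], 'confidence': 0.96}, {'uv': [272.1, 258.6], 'confidence': 0.77}, {'uv': [319.9, 282.9], 'confidence': 0.74}, {'uv': [330.2, 238.7], 'confidence': 0.7}]
```

View pics/m8.png

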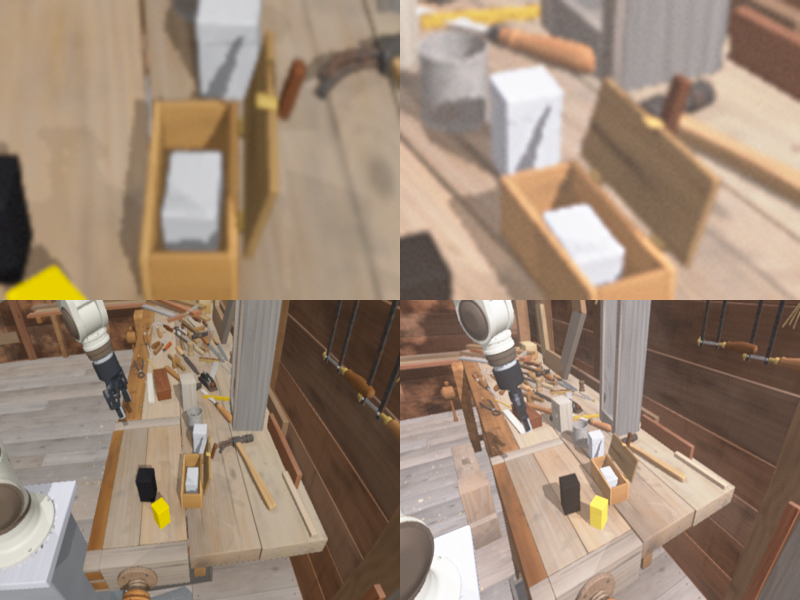

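```bash
python3 - <<'E'
from h import *
print(tri([ray('side',(306.3,240.4)),ray('scene',(330.2,238.7))]).round(4), tri([ray('side',(342.7,199.8)),ray('scene',(363.2,183.0))]).round(4))
print(bot.job_done())
E
```

```text
[0.571  0.0897 0.0191] [0.6458 0.0834 0.1358]
the job is handed in; nothing more can be done
None
```

The screw tin is in the chest, lying on its long side, and the lid is open against its stop. I handed the job in at about 30 s of the 72 s.

**What I did:**
1. I took the white tin off the lid and laid it on its side on the clear bench to the left.
2. I pinched the lid tab and swung the lid open until it stopped following the fingers.
3. I gripped the tin across its ends and lowered it onto the chest floor. Then I let go and moved the arm away.

**Last checks:**
- **Tin:** both cameras show it flat inside the walls. Its middle measures (0.571, 0.090, 0.019), below the chest rim at 55 mm. That height is about 6 mm under the expected 25 mm, within what the detections can be off.
- **Lid:** the tab measures (0.646, 0.083, 0.136). That fits 105–110 degrees, so the lid is at its stop within measuring error. The wrist force stayed around 4 N when I reached the stop, so the images are my evidence for it, not a clear push-back.
- **Other tools:** the other tins and the hammer look unmoved in the last pictures.
- **Forces:** the wrist force readings I saw stayed below about 6 N.

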